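# Count two short terminal strips into the parts tray

### The arm

A 6-joint arm with a two-finger parallel gripper is mounted at the origin on a cart in front of the work surface, level with it; the furniture and walls round the work are solid. World frame = base frame: x ahead of the robot, y to its left, z up, the work surface at z = 0. Lengths are in m, angles in rad, forces in N, time in s.
With the tool pointing down it reaches from about 0.35 to 0.775 m from the base axis. Payload 7.3 kg.
Tool frame: the origin (TCP) lies midway between the tips of the shut fingers; the grasp point (between the pads) lies env.hold_point_z behind it (env.hold_point_z is the distance from the TCP to the grasp point, in m); z points along the fingers, y is the line along which they close (so a half turn about z gives the same grasp; the last joint's range is limited). The gripper opens to 92 mm and grips with 3 to 60 N. Pads are 19 mm wide; open, the fingers measure 130 mm over their backs; the gripper's body (75 mm by 190 mm) begins 47 mm behind the grasp point.
Start: joints at [-1.447, 0.342, 1.524, -0, 1.275, -0.146], TCP at [0.14, -0.506, 0.19] pointing down, gripper open.
Joint ranges: [-2.53, 2.53], [-0.77, 2.02], [0.04, 2.7], [-1, 4.14], [0.28, 2.66], [-3.11, 3.11]. Speed limits (rad/s): [2.57, 2.57, 3.14, 3.14, 3.14, 3.14].

### API

Orientations are given as a rotation vector (axis times angle).
In Python, from cell import env, imaging, workorder gives the robot as it stands.
- The arm moves only by the shell command python3 -m crank 'ROWS' [OPENING] [FORCE]. ROWS is JSON, a list of rows, each an object with "travel": the shift along the tool's x, y, z in cm, a list of three; "dr": the turn, a rotation vector about the tool's x, y, z in rad, a list of three. A call has 1 to 12 rows; each row shifts and turns the commanded pose from where the row before left it, along the tool's axes as they then stand; what a row does not reach is not made up. A row lasts 1/12 s, in which the tool goes at most 41.7 mm and 7.16 degrees, less where a joint would pass 70% of its speed; a pose out of reach is approached as far as the arm can. A call with a gripper value outside its range is refused whole. OPENING is the finger opening in cm, from 0 to 9.18, set as the call begins (- or left out, the last holds). The fingers move at their own pace and stop on an object; FORCE is the grip in N (left out, the last holds). Time passes only in rows, so rows that do not move let the fingers close. It gives the time, the measured TCP pose, the force, the opening and the grip force at its end, in the units of the state.
- env.get_state(): the state, without advancing time (a new reading comes with each control period).
- imaging.grab_frame(name): name is "side" or "top"; returns a dict with "color" (420x560x3 uint8, blue, green, red), "range_z" (420x560 float32, m along the optical axis (not along the pixel's ray), 0 where there is no reading), "K" (3x3 intrinsics, pixels), "rvec" (rotation vector, rad) and "tvec" (3), from world to camera coordinates, as OpenCV has them. Camera axes: x right, y down, z forward; pixel columns grow to the right and rows downward; lengths in m; the calibration is good to about 2 mm. A picture is of the moment at which its call begins.
- workorder.sign_off(): hands the job in; it is judged then, once.
Trained networks look in the newest picture that a camera, given by its name, has taken for a name from the list of things; names that differ only in an ending like _2 or _b are one class to them, and where a whole thing is asked for, a point or a joint stands for the part that bears it (a point fixed in the world has none). Each returns a list of dicts, best first, with "score" (0 to 1); they miss things now and then, are a little off and sometimes report something else, mostly with a low value. They report only what shows in the picture. A call takes as long as a camera call.
- imaging.masks_of(camera, label): "region" (420x560 bool, what is visible of it) and "box" ([centre column, centre row, width, height] in pixels, round what is visible of it).
The state is a dict: "clock": time; "joints": joint angles; "joint_vel": joint speeds; "tau": joint torques, N m; "position": TCP position; "eef_rot": TCP orientation; "force": force on the tool from outside, world axes, zero at the start; "wrist_torque": the same for the moment, N m; "finger_gap": opening from 0.0 (shut) to 1.0 (fully open); "grip_force": force on a finger pad.
Only numpy, scipy, OpenCV 4.12 (cv2) and the standard library are available. Lean on these libraries where they do the work, as an engineer would, in place of code of your own. Each camera call takes 0.05 s, during which the arm holds its last target. There are 200 camera calls.

### The job

A lamp job needs exactly two of the short five-way terminal strips. Put any two of the three short strips into the shallow dark metal tray, both lying flat on the tray's floor and not one on the other, and leave the third short strip where it lies on the table.

Things in the scene. Friction and masses are not known exactly. Their poses are not given: they have to be found in the camera images.
- tray_floor (a point): Shallow open dark metal parts tray, mid-table, fixed: outside 130 mm (its x) by 140 mm (its y), walls 3 mm, rim 29 mm above the table, empty at the start. This point: centre of its inner floor, 3 mm above the table; x away from the robot, y left, z up. Two strips fit end to end along y. (Bins taller than the gripper stand right of the table: solid where y < -0.38 m and x > 0.41 m.)
- strip_a_mid (a point): One of three identical short terminal strips: a straight white plastic bar of five connector blocks in a row, 52 x 20 x 16 mm, 14 to 28 g, lying on the table (the long strip of eight blocks, 84 mm, is a different part and is not listed). This point is its centre, half-way up (8 mm above its underside). Its y axis runs along the 52 mm length, x across the 20 mm width, z up.
- strip_b_mid (a point): One of three identical short terminal strips: a straight white plastic bar of five connector blocks in a row, 52 x 20 x 16 mm, 14 to 28 g, lying on the table (the long strip of eight blocks, 84 mm, is a different part and is not listed). This point is its centre, half-way up (8 mm above its underside). Its y axis runs along the 52 mm length, x across the 20 mm width, z up.
- strip_c_mid (a point): One of three identical short terminal strips: a straight white plastic bar of five connector blocks in a row, 52 x 20 x 16 mm, 14 to 28 g, lying on the table (the long strip of eight blocks, 84 mm, is a different part and is not listed). This point is its centre, half-way up (8 mm above its underside). Its y axis runs along the 52 mm length, x across the 20 mm width, z up.

How it is judged:
At the end, for the whole second after the job is handed in: Two of the three short strips lie flat on the tray's floor: centre inside the walls (within 55 mm of the tray's centre along its short side and 60 mm along its long side) and less than 14 mm above the floor. The third short strip is on the table within 30 mm of where it started (((x of strip_b_mid in the frame of tray_floor between -0.055 and 0.055 m and y of strip_b_mid in the frame of tray_floor between -0.06 and 0.06 m and z of strip_b_mid in the frame of tray_floor between 0 and 0.014 m and x of strip_c_mid in the frame of tray_floor between -0.055 and 0.055 m and y of strip_c_mid in the frame of tray_floor between -0.06 and 0.06 m and z of strip_c_mid in the frame of tray_floor between 0 and 0.014 m and distance of strip_a_mid from where it was at the start of the episode below 0.03 m and height (world z) of strip_a_mid below 0.02 m) or (x of strip_a_mid in the frame of tray_floor between -0.055 and 0.055 m and y of strip_a_mid in the frame of tray_floor between -0.06 and 0.06 m and z of strip_a_mid in the frame of tray_floor between 0 and 0.014 m and x of strip_c_mid in the frame of tray_floor between -0.055 and 0.055 m and y of strip_c_mid in the frame of tray_floor between -0.06 and 0.06 m and z of strip_c_mid in the frame of tray_floor between 0 and 0.014 m and distance of strip_b_mid from where it was at the start of the episode below 0.03 m and height (world z) of strip_b_mid below 0.02 m) or (x of strip_a_mid in the frame of tray_floor between -0.055 and 0.055 m and y of strip_a_mid in the frame of tray_floor between -0.06 and 0.06 m and z of strip_a_mid in the frame of tray_floor between 0 and 0.014 m and x of strip_b_mid in the frame of tray_floor between -0.055 and 0.055 m and y of strip_b_mid in the frame of tray_floor between -0.06 and 0.06 m and z of strip_b_mid in the frame of tray_floor between 0 and 0.014 m and distance of strip_c_mid from where it was at the start of the episode below 0.03 m and height (world z) of strip_c_mid below 0.02 m))); the robot touches nothing.
It also fails if it takes over 58 s, if anything falls off the work surface, if the arm or the gripper's body presses on something with over 40 N, if the wrist force passes 120 N, or if a joint passes its speed limit or range.

## Working session

There is one attempt and no reset: what is moved stays moved. The work goes in short steps, Python scripts to look and compute and a shell command to move; the robot and the scene stay as the last step left them, time stands still between calls to the robot, and variables do not carry over. Pictures are saved under pics/ and viewed, at most 10 in all, crops included, and the job is handed in when it is done.

```bash
mkdir -p pics; cat > h.py <<'E'
import numpy as np, cv2
from cell import env, imaging, workorder
def cloud(f):
    d=f["range_z"]; K=f["K"]; v,u=np.mgrid[:d.shape[0],:d.shape[1]]
    p=np.stack([(u-K[0,2])/K[0,0]*d,(v-K[1,2])/K[1,1]*d,d],-1)
    R=cv2.Rodrigues(np.array(f["rvec"],float))[0]
    return (p-np.array(f["tvec"]).ravel())@R
def find(cam,label="strip_a_mid"):
    f=imaging.grab_frame(cam); P=cloud(f); out=[]
    for m in imaging.masks_of(cam,label):
        r=m["region"]&(f["range_z"]>0); q=P[r]
        if len(q)<20: continue
        zt=np.percentile(q[:,2],90)
        t=q[q[:,2]>zt-.006]
        rc=cv2.minAreaRect((t[:,:2]*1000).astype(np.float32))
        b=cv2.boxPoints(rc); e=[b[1]-b[0],b[2]-b[1]]; e=max(e,key=np.linalg.norm)
        print(cam,round(m["score"],2),np.round(m["box"]),"c",np.round(rc[0],1),"size",np.round(rc[1],1),"longdir deg",round(float(np.degrees(np.arctan2(e[1],e[0])))%180,1),"ztop",round(zt*1000,1),len(q))
    return f,P
E
python3 - <<'E'
from h import *
print(env.hold_point_z, env.get_state())
for c in("top","side"):
    f,P=find(c); cv2.imwrite(f"pics/{c}0.png",f["color"])
    for m in imaging.masks_of(c,"tray_floor")[:2]:
        print("tray",m["score"],m["box"])
    if c=="top":
        z=P[...,2]; np.save("P.npy",P)
E
```

```text
0.0188 {'clock': 0.0, 'joints': array([-1.44701739e+00,  3.42689239e-01,  1.52499447e+00,  4.74246231e-05,
        1.27537471e+00, -1.45994715e-01]), 'joint_vel': array([-0.00116475,  0.00122199, -0.00163463, -0.00114412,  0.00135341,
       -0.00049893]), 'tau': array([ 4.07984935e-04, -4.31239879e+01, -2.44221836e+01,  7.17899948e-02,
        5.61776175e-02, -1.31488609e-04]), 'position': array([ 0.13990433, -0.50555876,  0.18947024]), 'eef_rot': array([-3.11160724e+00, -4.22257054e-01, -9.67762784e-05]), 'force': array([-0.5226814 , -0.52352718, -0.23546431]), 'wrist_torque': array([ 0.0212138 , -0.01919591, -0.01062223]), 'grip_force': 0.0, 'finger_gap': 1.002372200782697}
top 0.73 [190. 229.  11.  23.] c [446.5 249.9] size [50.6 19.5] longdir deg 8.5 ztop 16.2 233
tray 0.73 [287.1, 199.1, 69.5, 66.9]
side 0.82 [154. 235.  13.  29.] c [448.1 249. ] size [50.  17.9] longdir deg 8.5 ztop 16.6 262
tray 0.72 [252.8, 200.0, 7.3, 26.0]
```

View pics/top0.png

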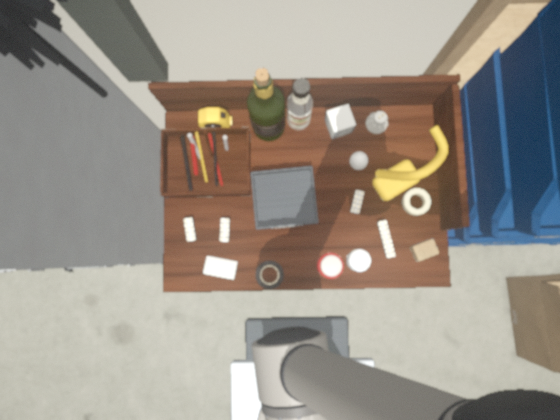

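View pics/side0.png

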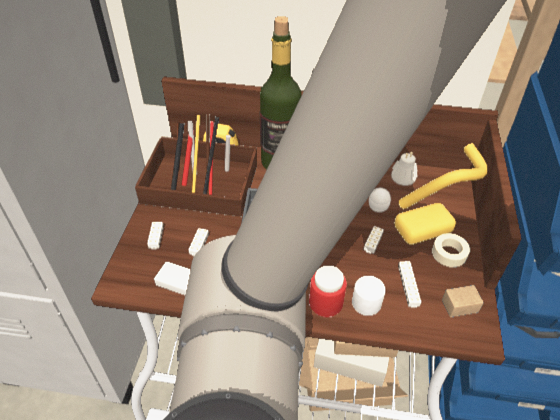

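The top picture shows three short strips at about (190,229), (225,230) and (357,202). The long one is at (387,239) and the empty tray at (285,197). In the side picture the left two strips are at (155,235) and (199,241). I'll use those two and measure them and the tray from depth.

```bash
cat >> h.py <<'E'
def box(P,col,cu,cv,r=16,zmin=.008,zmax=.03):
    s=np.zeros(P.shape[:2],bool); s[cv-r:cv+r,cu-r:cu+r]=1
    m=s&(P[...,2]>zmin)&(P[...,2]<zmax)
    n,l,st,ce=cv2.connectedComponentsWithStats(m.astype(np.uint8))
    k=1+np.argmax(st[1:,4]); q=P[l==k]
    rc=cv2.minAreaRect((q[:,:2]*1000).astype(np.float32)); b=cv2.boxPoints(rc)
    e=max([b[1]-b[0],b[2]-b[1]],key=np.linalg.norm)
    print((cu,cv),"c",np.round(rc[0],1),"size",np.round(rc[1],1),"longdir",round(float(np.degrees(np.arctan2(e[1],e[0])))%180,1),"z",np.round(np.percentile(q[:,2],[5,50,95])*1000,1),len(q))
E
python3 - <<'E'
from h import *
P=np.load("P.npy")
for a in((190,229),(225,230),(357,202)): box(P,0,*a)
box(P,0,387,239,24)
box(P,0,285,197,40,.018,.04)
print("max obstacles near y>0.0:")
for u,v in((220,267),(267,110),(269,272),(205,160),(300,105),(285,197),(330,265),(190,135)): 
    q=P[v-8:v+8,u-8:u+8].reshape(-1,3); print((u,v),np.round(q.mean(0)*1000),round(q[:,2].max()*1000))
import cv2
R=cv2.Rodrigues(env.get_state()["eef_rot"])[0]; print(R.round(3))
E
```

```text
(190, 229) c [447.  250.2] size [51.3 20. ] longdir 9.6 z [10.1 14.  16.9] 191
(225, 230) c [443.9 169.9] size [19.4 51. ] longdir 176.1 z [10.1 14.6 17.6] 183
(357, 202) c [ 501.8 -135.3] size [19.5 51.3] longdir 163.2 z [ 9.5 14.  17.7] 189
(387, 239) c [ 415.5 -197.5] size [82.6 20.1] longdir 12.3 z [10.2 14.3 17.6] 306
(285, 197) c [531.9  36.5] size [169.1 148.6] longdir 4.4 z [23.8 27.4 31. ] 610
max obstacles near y>0.0:
(220, 267) [362. 180.  22.] 1049
(267, 110) [666.  62. 193.] 219
(269, 272) [348.  71.   5.] 24
(205, 160) [607. 214.  21.] 93
(300, 105) [685.  -3. 161.] 1049
(285, 197) [519.  31.   6.] 1049
(330, 265) [362. -61.  75.] 1049
(190, 135) [657. 242.  59.] 1049
[[ 0.964  0.267 -0.   ]
 [ 0.267 -0.964  0.   ]
 [ 0.    -0.    -1.   ]]
```

```bash
python3 -m crank '[{"travel":[2.97,-2.54,0],"dr":[0,0,0]},{"travel":[2.97,-2.54,0],"dr":[0,0,0]},{"travel":[2.97,-2.54,0],"dr":[0,0,0]},{"travel":[2.97,-2.54,0],"dr":[0,0,0]},{"travel":[2.97,-2.54,0],"dr":[0,0,0]},{"travel":[2.97,-2.54,0],"dr":[0,0,0]},{"travel":[2.97,-2.54,0],"dr":[0,0,0]},{"travel":[2.97,-2.54,0],"dr":[0,0,0]},{"travel":[2.97,-2.54,0],"dr":[0,0,0]},{"travel":[2.97,-2.54,0],"dr":[0,0,0]},{"travel":[2.97,-2.54,0],"dr":[0,0,0]}]' 9
python3 -m crank '[{"travel":[1.47,-2.91,0],"dr":[0,0,0]},{"travel":[1.47,-2.91,0],"dr":[0,0,0]},{"travel":[1.47,-2.91,0],"dr":[0,0,0]},{"travel":[1.47,-2.91,0],"dr":[0,0,0]},{"travel":[1.47,-2.91,0],"dr":[0,0,0]},{"travel":[1.47,-2.91,0],"dr":[0,0,0]},{"travel":[1.47,-2.91,0],"dr":[0,0,0]},{"travel":[1.47,-2.91,0],"dr":[0,0,0]},{"travel":[1.47,-2.91,0],"dr":[0,0,0]},{"travel":[1.47,-2.91,0],"dr":[0,0,0]},{"travel":[0,0,0],"dr":[0,0,0]}]'
python3 -m crank '[{"travel":[0,0,0],"dr":[0,0,0.1]},{"travel":[0,0,0],"dr":[0,0,0.1]},{"travel":[0,0,0],"dr":[0,0,0.1]},{"travel":[0,0,0],"dr":[0,0,0.04]},{"travel":[0,0,0],"dr":[0,0,0]},{"travel":[0,0,0],"dr":[0,0,0]}]'
cat >> h.py <<'E'
def go(x,y,zg,ydir):
    "tool-axis shift (cm) to put the grasp point at x,y,zg; turn to make tool y run along ydir (deg)"
    s=env.get_state(); R=cv2.Rodrigues(s["eef_rot"])[0]
    d=R.T@(np.array([x,y,zg-env.hold_point_z])-s["position"])*100
    a=(np.degrees(np.arctan2(R[1,1],R[0,1]))-ydir+90)%180-90
    print("travel",d.round(2),"dr z",round(np.radians(a),3),"(travel is before the turn) tilt",R[:2,2].round(3),"pos",s["position"].round(4),"t",round(s["clock"],2))
E
python3 - <<'E'
from h import *
P=np.load("P.npy")
m=np.zeros(P.shape[:2],bool); m[160:235,245:325]=1
q=P[m&(P[...,2]>.02)&(P[...,2]<.034)][:,:2]*1000
# keep points within 95 mm, fit rect rim by minimising distance to outline
from scipy.optimize import least_squares
def res(p,q):
    c,s=np.cos(p[2]),np.sin(p[2]); d=(q-p[:2])@np.array([[c,-s],[s,c]])
    e=np.abs(d)-[63.5,68.5]; 
    return np.where((e>0).any(1),np.hypot(*np.maximum(e,0).T),-np.max(e,1)*-1)
r=least_squares(res,[524,36,.07],args=(q,),loss="soft_l1",f_scale=2,x_scale=[1,1,.01])
print(r.x,np.degrees(r.x[2]),np.median(abs(r.fun)),len(q))
go(.4439,.1699,.008,86.1)
E
```

```text
clock: 1.22
position: [0.3811, -0.1479, 0.1904]
eef_rot: [3.112, 0.422, 0.001]
force: [1.7, -0.7, 1.0]
finger_gap: 0.977
grip_force: 0.0
clock: 2.13
position: [0.445, 0.1746, 0.19]
eef_rot: [-3.11, -0.428, -0.002]
force: [-1.4, -0.2, 0.3]
finger_gap: 0.982
grip_force: 0.0
clock: 2.63
position: [0.4444, 0.1697, 0.1901]
eef_rot: [3.14, -0.108, -0.0]
force: [-0.4, -0.6, -0.3]
finger_gap: 0.981
grip_force: 0.0
[5.13979420e+02 3.24763632e+01 7.86817723e-02] 4.508133478081432 1.504027083098947 601
travel [-5.000e-02 -2.000e-02  2.009e+01] dr z -0.001 (travel is before the turn) tilt [-0. -0.] pos [0.4444 0.1697 0.1901] t 2.63
```

```bash
python3 -m crank '[{"travel":[0,0,3.5],"dr":[0,0,0]},{"travel":[0,0,3.5],"dr":[0,0,0]},{"travel":[0,0,3.5],"dr":[0,0,0]},{"travel":[0,0,3.5],"dr":[0,0,0]},{"travel":[0,0,2],"dr":[0,0,0]},{"travel":[0,0,1.5],"dr":[0,0,0]},{"travel":[0,0,1.1],"dr":[0,0,0]},{"travel":[0,0,0],"dr":[0,0,0]},{"travel":[0,0,0],"dr":[0,0,0]}]' 5 15
python3 -m crank '[{"travel":[0,0,0],"dr":[0,0,0]},{"travel":[0,0,0],"dr":[0,0,0]},{"travel":[0,0,0],"dr":[0,0,0]},{"travel":[0,0,0],"dr":[0,0,0]},{"travel":[0,0,0],"dr":[0,0,0]},{"travel":[0,0,0],"dr":[0,0,0]}]' 1 15
```

```text
clock: 3.38
position: [0.4443, 0.1698, 0.0039]
eef_rot: [3.139, -0.109, -0.002]
force: [0.3, 0.2, 1.1]
finger_gap: 0.547
grip_force: 0.0
clock: 3.88
position: [0.4446, 0.17, 0.0044]
eef_rot: [-3.14, 0.11, -0.001]
force: [-0.6, 0.2, -0.3]
finger_gap: 0.159
grip_force: 0.0
```

```bash
python3 - <<'E'
from h import *
s=env.get_state(); print(s["finger_gap"],s["grip_force"])
f=imaging.grab_frame("side"); cv2.imwrite("pics/s1.png",cv2.resize(f["color"][140:320,80:320],None,fx=3,fy=3,interpolation=cv2.INTER_CUBIC))
E
```

```text
0.158765102240885 0.0
```

View pics/s1.png

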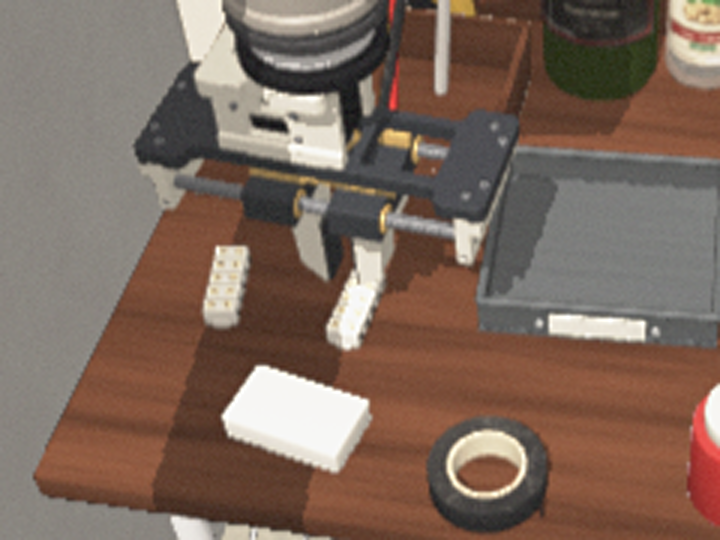

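The crop shows the gripper over the middle strip: fingers at about (320,250) and (370,250), the strip at (352,310). It looks tilted or nudged, and the gap reads less than 20 mm with no grip force. I'll check whether the fingers are still moving.

```bash
python3 -m crank '[{"travel":[0,0,0],"dr":[0,0,0]},{"travel":[0,0,0],"dr":[0,0,0]},{"travel":[0,0,0],"dr":[0,0,0]}]'
python3 - <<'E'
from h import *
f=imaging.grab_frame("top"); P=cloud(f)
cv2.imwrite("pics/t1.png",cv2.resize(f["color"][170:290,150:310],None,fx=5,fy=5,interpolation=cv2.INTER_CUBIC))
f,P=find("side")
E
```

```text
clock: 4.18
position: [0.4444, 0.17, 0.0041]
eef_rot: [3.14, -0.11, -0.0]
force: [-0.0, -0.3, 0.1]
finger_gap: 0.111
grip_force: 0.0
side 0.54 [154. 234.  14.  30.] c [448.7 249.5] size [52.5 18.5] longdir deg 9.4 ztop 16.5 314
```

View pics/t1.png

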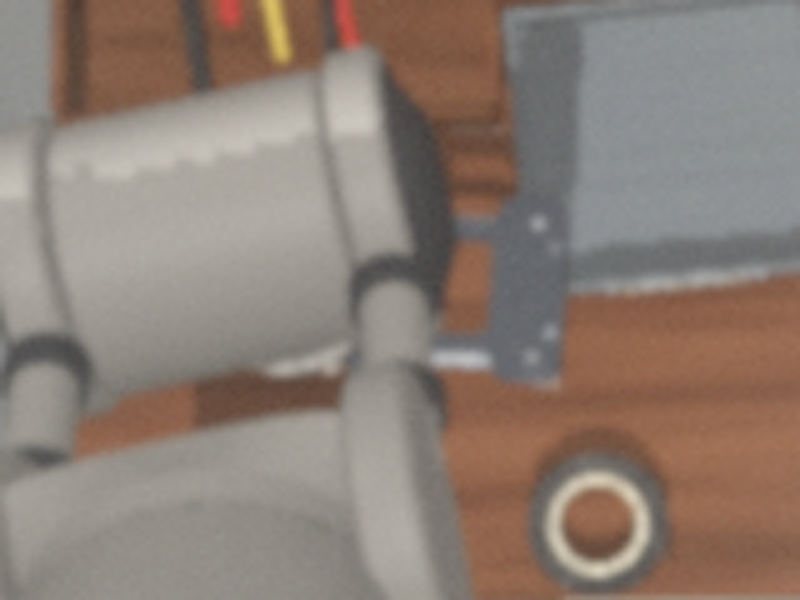

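The top view is blocked by the arm. The fingers shut to 1 cm on nothing, so I'll lift and look again.

```bash
python3 -m crank '[{"travel":[0,0,0],"dr":[0,0,0]},{"travel":[0,0,0],"dr":[0,0,0]},{"travel":[0,0,0],"dr":[0,0,0]},{"travel":[0,0,-2],"dr":[0,0,0]},{"travel":[0,0,-3.5],"dr":[0,0,0]},{"travel":[0,0,-3.5],"dr":[0,0,0]},{"travel":[0,0,-3.5],"dr":[0,0,0]},{"travel":[0,0,-3.5],"dr":[0,0,0]},{"travel":[0,0,0],"dr":[0,0,0]}]' 5
python3 - <<'E'
from h import *
f,P=find("side"); np.save("P2.npy",P); cv2.imwrite("pics/s2.png",cv2.resize(f["color"][140:320,80:320],None,fx=3,fy=3,interpolation=cv2.INTER_CUBIC))
E
```

```text
clock: 5.08
position: [0.4482, 0.1709, 0.1707]
eef_rot: [-3.137, 0.11, -0.019]
force: [1.1, -0.5, -1.2]
finger_gap: 0.543
grip_force: 0.0
side 0.6 [156. 235.  16.  32.] c [448.6 249.2] size [53.9 19.1] longdir deg 10.8 ztop 16.6 324
```

View pics/s2.png

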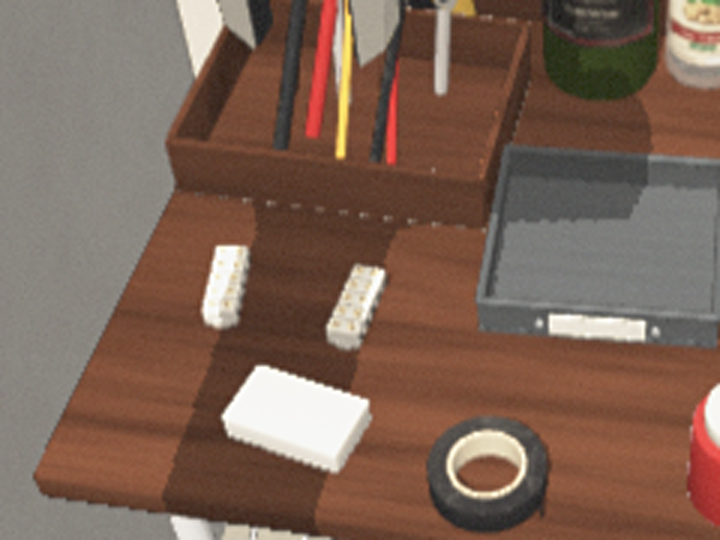

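The middle strip is unmoved at (356,305) and the left one is at (225,285). So the fingers must have closed above or beside the strip. The tips now show at (250,25) and (375,40) in this crop, so I'll measure where they really are relative to the TCP.

```bash
python3 - <<'E'
from h import *
P=np.load("P2.npy"); print(env.get_state()["position"], env.get_state()["eef_rot"])
box(P,0,199,241,14)
for u in (166,205):
    for v in range(140,168,2):
        print(u,v,(P[v,u-2:u+3].mean(0)*1000).round(0), np.ptp(P[v,u-2:u+3,2]).round(3))
m=(P[...,2]>.12)&(P[...,2]<.35)&(abs(P[...,0]-.448)<.15)&(abs(P[...,1]-.17)<.15)
m[:120]=0
q=P[m]; o=np.argsort(q[:,2])[:60]; print((q[o][::4]*1000).round(0))
E
```

```text
[0.44515144 0.17014766 0.1652178 ] [-3.13901132  0.11015814 -0.00494524]
(199, 241) c [445.4 169.4] size [19.6 54. ] longdir 176.5 z [ 9.5 14.9 17. ] 290
166 140 [450. 196. 229.] 0.007
166 142 [448. 196. 226.] 0.011
166 144 [447. 196. 224.] 0.01
166 146 [446. 196. 221.] 0.006
166 148 [445. 196. 218.] 0.01
166 150 [444. 197. 214.] 0.007
166 152 [488. 217. 172.] 0.205
166 154 [532. 238. 128.] 0.205
166 156 [663. 300.   6.] 0.003
166 158 [656. 297.   7.] 0.004
166 160 [652. 296.   5.] 0.004
166 162 [645. 294.   6.] 0.003
166 164 [639. 292.   6.] 0.002
166 166 [632. 290.   7.] 0.003
205 140 [434. 131. 250.] 0.002
205 142 [435. 132. 246.] 0.002
205 144 [436. 132. 242.] 0.001
205 146 [435. 133. 238.] 0.001
205 148 [436. 133. 234.] 0.003
205 150 [436. 133. 231.] 0.002
205 152 [436. 134. 227.] 0.003
205 154 [436. 134. 223.] 0.003
205 156 [435. 134. 219.] 0.002
205 158 [559. 178. 106.] 0.21
205 160 [649. 211.  20.] 0.04
205 162 [645. 210.  19.] 0.036
205 164 [641. 209.  17.] 0.031
205 166 [629. 206.  22.] 0.057
[[445. 196. 208.]
 [442. 198. 208.]
 [441. 197. 209.]
 [440. 200. 210.]
 [447. 197. 210.]
 [436. 141. 211.]
 [443. 197. 211.]
 [457. 195. 212.]
 [440. 199. 212.]
 [459. 195. 213.]
 [437. 144. 213.]
 [455. 196. 213.]
 [441. 206. 214.]
 [440. 198. 214.]
 [441. 197. 215.]]
```

Depth puts the fingertips about 40 mm above the reported TCP, with x and y correct. I'll go lower in stages and check.

```bash
cat >> h.py <<'E'
def tips(cam="side"):
    f=imaging.grab_frame(cam); s=env.get_state(); P=cloud(f); p=s["position"]
    d=P[...,:2]-p[:2]; R=cv2.Rodrigues(s["eef_rot"])[0]; a=d@R[:2,0]; b=d@R[:2,1]
    for sg in(1,-1):
        m=(abs(a)<.02)&(b*sg>0)&(b*sg<.06)&(P[...,2]>.022)&(P[...,2]<p[2]+.09)
        q=P[m]; 
        if len(q): print("tip z",np.sort(q[:,2])[:25:6].round(3),"n",len(q),"TCP",p.round(4),"xy low",q[q[:,2]<np.sort(q[:,2])[min(20,len(q)-1)]].mean(0).round(3))
    return f,P
E
python3 -m crank '[{"travel":[0,0,3.5],"dr":[0,0,0]},{"travel":[0,0,3.5],"dr":[0,0,0]},{"travel":[0,0,3.5],"dr":[0,0,0]},{"travel":[0,0,3.5],"dr":[0,0,0]},{"travel":[0,0,1.5],"dr":[0,0,0]},{"travel":[0,0,0],"dr":[0,0,0]},{"travel":[0,0,0],"dr":[0,0,0]},{"travel":[0,0,0],"dr":[0,0,0]}]' 5
python3 - <<'E'
from h import *
tips(); print(env.get_state()["joints"])
E
```

```text
clock: 5.85
position: [0.4447, 0.17, 0.0094]
eef_rot: [3.14, -0.11, 0.0]
force: [-0.0, -0.2, 0.3]
finger_gap: 0.547
grip_force: 0.0
tip z [0.046 0.052 0.053 0.056 0.058] n 173 TCP [0.4452 0.1702 0.01  ] xy low [0.434 0.141 0.052]
tip z [0.046 0.048 0.049 0.051 0.053] n 288 TCP [0.4452 0.1702 0.01  ] xy low [0.444 0.197 0.049]
[ 2.04138051e-01  4.91052625e-01  1.87952188e+00 -1.42876446e-04
  7.69326265e-01  1.84516463e+00]
```

```bash
python3 -m crank '[{"travel":[0,0,1],"dr":[0,0,0]},{"travel":[0,0,1],"dr":[0,0,0]},{"travel":[0,0,1],"dr":[0,0,0]},{"travel":[0,0,0.5],"dr":[0,0,0]},{"travel":[0,0,0],"dr":[0,0,0]},{"travel":[0,0,0],"dr":[0,0,0]}]' 5
python3 -m crank '[{"travel":[0,0,0.2],"dr":[0,0,0]},{"travel":[0,0,0.2],"dr":[0,0,0]},{"travel":[0,0,0],"dr":[0,0,0]},{"travel":[0,0,0],"dr":[0,0,0]}]' 5
python3 -m crank '[{"travel":[0,0,0],"dr":[0,0,0]},{"travel":[0,0,0],"dr":[0,0,0]},{"travel":[0,0,0],"dr":[0,0,0]},{"travel":[0,0,0],"dr":[0,0,0]},{"travel":[0,0,0],"dr":[0,0,0]},{"travel":[0,0,0],"dr":[0,0,0]},{"travel":[0,0,0],"dr":[0,0,0]}]' 1 15
```

```text
clock: 6.4
position: [0.4447, 0.17, -0.0257]
eef_rot: [3.14, -0.11, 0.0]
force: [0.7, -0.3, -0.1]
finger_gap: 0.546
grip_force: 0.0
clock: 6.73
position: [0.4445, 0.17, -0.0298]
eef_rot: [3.14, -0.11, 0.0]
force: [0.8, -0.8, 0.3]
finger_gap: 0.543
grip_force: 0.0
clock: 7.32
position: [0.4445, 0.17, -0.0299]
eef_rot: [3.14, -0.11, 0.0]
force: [0.0, -1.0, -0.4]
finger_gap: 0.216
grip_force: 15.0
```

Gripped at 20 mm with 15 N. Lifting.

```bash
python3 -m crank '[{"travel":[0,0,-1.5],"dr":[0,0,0]},{"travel":[0,0,-3],"dr":[0,0,0]},{"travel":[0,0,-3.5],"dr":[0,0,0]},{"travel":[0,0,-3],"dr":[0,0,0]},{"travel":[0,0,0],"dr":[0,0,0]},{"travel":[0,0,0],"dr":[0,0,0]}]'
python3 - <<'E'
from h import *
go(.516,.0046,.08+.0188,94.5)
E
```

```text
clock: 7.82
position: [0.4456, 0.1702, 0.0815]
eef_rot: [-3.139, 0.11, -0.006]
force: [-0.2, 0.4, -0.8]
finger_gap: 0.214
grip_force: 15.0
travel [ 8.19 16.03  0.17] dr z -0.149 (travel is before the turn) tilt [0.004 0.001] pos [0.4456 0.1702 0.0815] t 7.82
```

```bash
python3 -m crank '[{"travel":[1.17,2.29,0],"dr":[0,0,0]},{"travel":[1.17,2.29,0],"dr":[0,0,0]},{"travel":[1.17,2.29,0],"dr":[0,0,0]},{"travel":[1.17,2.29,0],"dr":[0,0,0]},{"travel":[1.17,2.29,0],"dr":[0,0,0]},{"travel":[1.17,2.29,0],"dr":[0,0,0]},{"travel":[1.17,2.29,0],"dr":[0,0,0]},{"travel":[0,0,0],"dr":[0,0,-0.075]},{"travel":[0,0,0],"dr":[0,0,-0.075]},{"travel":[0,0,0],"dr":[0,0,0]},{"travel":[0,0,0],"dr":[0,0,0]},{"travel":[0,0,0],"dr":[0,0,0]}]'
python3 - <<'E'
from h import *
go(.516,.0046,-.026+.0188,94.5)
f=imaging.grab_frame("top"); cv2.imwrite("pics/t2.png",cv2.resize(f["color"][140:300,150:350],None,fx=3.6,fy=3.6,interpolation=cv2.INTER_CUBIC))
E
```

```text
clock: 8.82
position: [0.5143, 0.0046, 0.0792]
eef_rot: [-3.139, -0.123, 0.003]
force: [0.3, 0.4, -0.5]
finger_gap: 0.217
grip_force: 15.0
travel [ 0.19  0.02 10.52] dr z -0.0 (travel is before the turn) tilt [-0.002  0.   ] pos [0.5143 0.0046 0.0792] t 8.82
```

View pics/t2.png

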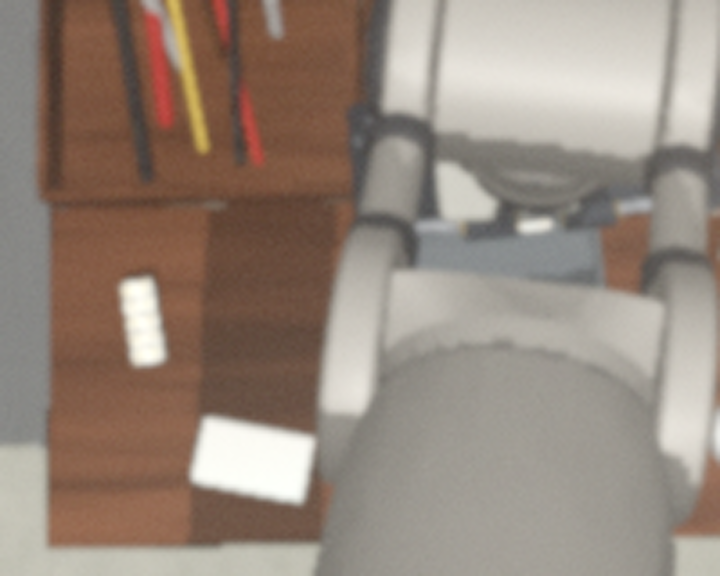

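The strip is held over the tray and the other strip is still at (142,320). The arm hides the rest. Now lowering.

```bash
python3 -m crank '[{"travel":[0.1,0,2.5],"dr":[0,0,0]},{"travel":[0.1,0,2.5],"dr":[0,0,0]},{"travel":[0,0,2],"dr":[0,0,0]},{"travel":[0,0,1.5],"dr":[0,0,0]},{"travel":[0,0,1],"dr":[0,0,0]},{"travel":[0,0,0],"dr":[0,0,0]},{"travel":[0,0,0],"dr":[0,0,0]}]'
python3 -m crank '[{"travel":[0,0,0.3],"dr":[0,0,0]},{"travel":[0,0,0.3],"dr":[0,0,0]},{"travel":[0,0,0.2],"dr":[0,0,0]},{"travel":[0,0,0],"dr":[0,0,0]},{"travel":[0,0,0],"dr":[0,0,0]}]'
python3 - <<'E'
from h import *
f,P=tips(); 
E
```

```text
clock: 9.45
position: [0.5169, 0.0047, -0.015]
eef_rot: [3.139, 0.125, -0.001]
force: [-0.1, 0.2, -0.1]
finger_gap: 0.215
grip_force: 15.0
clock: 9.87
position: [0.517, 0.0045, -0.0227]
eef_rot: [3.139, 0.125, 0.0]
force: [-0.1, 0.2, -0.2]
finger_gap: 0.217
grip_force: 15.0
tip z [0.022 0.022 0.022 0.023 0.023] n 250 TCP [ 0.5171  0.0045 -0.0227] xy low [0.518 0.    0.022]
tip z [0.022 0.022 0.022 0.023 0.023] n 204 TCP [ 0.5171  0.0045 -0.0227] xy low [0.516 0.01  0.022]
```

```bash
python3 -m crank '[{"travel":[0,0,0.2],"dr":[0,0,0]},{"travel":[0,0,0.1],"dr":[0,0,0]},{"travel":[0,0,0],"dr":[0,0,0]},{"travel":[0,0,0],"dr":[0,0,0]}]'
python3 -m crank '[{"travel":[0,0,0],"dr":[0,0,0]},{"travel":[0,0,0],"dr":[0,0,0]},{"travel":[0,0,0],"dr":[0,0,0]},{"travel":[0,0,0],"dr":[0,0,0]}]' 3
python3 -m crank '[{"travel":[0,0,-1],"dr":[0,0,0]},{"travel":[0,0,-2],"dr":[0,0,0]},{"travel":[0,0,-3],"dr":[0,0,0]},{"travel":[0,0,-3],"dr":[0,0,0]},{"travel":[0,0,-2],"dr":[0,0,0]},{"travel":[0,0,0],"dr":[0,0,0]},{"travel":[0,0,0],"dr":[0,0,0]}]'
python3 - <<'E'
from h import *
find("side")
go(.4475,.2498,.085+.0188,99.6)
E
```

```text
clock: 10.25
position: [0.5168, 0.0045, -0.026]
eef_rot: [3.139, 0.125, -0.0]
force: [0.5, -0.1, 0.0]
finger_gap: 0.213
grip_force: 15.0
clock: 10.58
position: [0.517, 0.0045, -0.0259]
eef_rot: [3.139, 0.125, 0.0]
force: [0.2, 0.4, -0.0]
finger_gap: 0.323
grip_force: 0.0
clock: 11.17
position: [0.5177, 0.0044, 0.0857]
eef_rot: [3.138, 0.125, 0.005]
force: [-0.6, 0.1, -0.0]
finger_gap: 0.327
grip_force: 0.0
side 0.81 [155. 237.   9.  33.] c [448.9 249.5] size [54.3 18.9] longdir deg 9.9 ztop 16.5 312
travel [ -4.89 -24.99  -0.14] dr z -0.088 (travel is before the turn) tilt [-0.001  0.   ] pos [0.5162 0.0046 0.0835] t 11.27
```

```bash
python3 -m crank '[{"travel":[-0.7,-3.57,0],"dr":[0,0,0]},{"travel":[-0.7,-3.57,0],"dr":[0,0,0]},{"travel":[-0.7,-3.57,0],"dr":[0,0,0]},{"travel":[-0.7,-3.57,0],"dr":[0,0,0]},{"travel":[-0.7,-3.57,0],"dr":[0,0,0]},{"travel":[-0.7,-3.57,0],"dr":[0,0,0]},{"travel":[-0.7,-3.57,0],"dr":[0,0,0]},{"travel":[0,0,0],"dr":[0,0,-0.088]},{"travel":[0,0,0],"dr":[0,0,0]},{"travel":[0,0,0],"dr":[0,0,0]},{"travel":[0,0,0],"dr":[0,0,0]}]' 5
python3 - <<'E'
from h import *
f=imaging.grab_frame("side"); P=cloud(f)
cv2.imwrite("pics/s3.png",cv2.resize(f["color"][140:320,120:360],None,fx=3,fy=3,interpolation=cv2.INTER_CUBIC))
go(.4478,.2498,-.0305+.0188,99.6)
E
```

```text
clock: 12.18
position: [0.448, 0.2487, 0.0833]
eef_rot: [3.13, 0.259, -0.003]
force: [-1.6, 0.3, -1.0]
finger_gap: 0.546
grip_force: 0.0
travel [-1.00e-02 -1.30e-01  1.14e+01] dr z -0.003 (travel is before the turn) tilt [-0.001 -0.001] pos [0.4482 0.2486 0.0835] t 12.23
```

View pics/s3.png

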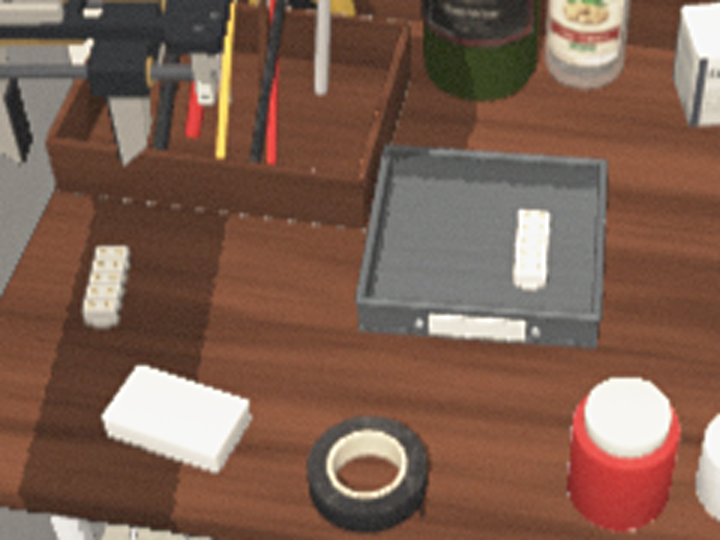

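The first strip lies flat in the right part of the tray at (532,248). The left strip is at (106,285), with the open gripper above it. Descending.

```bash
python3 -m crank '[{"travel":[0,-0.1,3],"dr":[0,0,0]},{"travel":[0,0,3],"dr":[0,0,0]},{"travel":[0,0,2],"dr":[0,0,0]},{"travel":[0,0,1.5],"dr":[0,0,0]},{"travel":[0,0,1],"dr":[0,0,0]},{"travel":[0,0,0.5],"dr":[0,0,0]},{"travel":[0,0,0.3],"dr":[0,0,0]},{"travel":[0,0,0],"dr":[0,0,0]},{"travel":[0,0,0],"dr":[0,0,0]}]'
python3 -m crank '[{"travel":[0,0,0],"dr":[0,0,0]},{"travel":[0,0,0],"dr":[0,0,0]},{"travel":[0,0,0],"dr":[0,0,0]},{"travel":[0,0,0],"dr":[0,0,0]},{"travel":[0,0,0],"dr":[0,0,0]},{"travel":[0,0,0],"dr":[0,0,0]},{"travel":[0,0,0],"dr":[0,0,0]}]' 1 15
python3 -m crank '[{"travel":[0,0,-1.5],"dr":[0,0,0]},{"travel":[0,0,-3],"dr":[0,0,0]},{"travel":[0,0,-3.5],"dr":[0,0,0]},{"travel":[0,0,-3],"dr":[0,0,0]},{"travel":[0,0,0],"dr":[0,0,0]},{"travel":[0,0,0],"dr":[0,0,0]},{"travel":[0,0,0],"dr":[0,0,0]}]'
python3 - <<'E'
from h import *
go(.5118,.0604,.08+.0188,94.5)
E
```

```text
clock: 12.98
position: [0.4487, 0.2507, -0.0282]
eef_rot: [-3.13, -0.262, -0.002]
force: [-0.4, -0.5, -0.0]
finger_gap: 0.541
grip_force: 0.0
clock: 13.57
position: [0.4481, 0.2507, -0.0287]
eef_rot: [3.131, 0.263, 0.0]
force: [-0.5, 0.4, 2.4]
finger_gap: 0.214
grip_force: 15.0
clock: 14.15
position: [0.4475, 0.2505, 0.0805]
eef_rot: [3.13, 0.263, -0.001]
force: [-0.2, -0.1, 0.2]
finger_gap: 0.213
grip_force: 15.0
travel [ 3.17 19.82  0.05] dr z 0.089 (travel is before the turn) tilt [-0.001 -0.   ] pos [0.4475 0.2505 0.0805] t 14.15
```

```bash
python3 -m crank '[{"travel":[0.4,2.48,0],"dr":[0,0,0]},{"travel":[0.4,2.48,0],"dr":[0,0,0]},{"travel":[0.4,2.48,0],"dr":[0,0,0]},{"travel":[0.4,2.48,0],"dr":[0,0,0]},{"travel":[0.4,2.48,0],"dr":[0,0,0]},{"travel":[0.4,2.48,0],"dr":[0,0,0]},{"travel":[0.4,2.48,0],"dr":[0,0,0]},{"travel":[0.4,2.48,0],"dr":[0,0,0]},{"travel":[0,0,0],"dr":[0,0,0.089]},{"travel":[0,0,0],"dr":[0,0,0]},{"travel":[0,0,0],"dr":[0,0,0]}]'
python3 - <<'E'
from h import *
go(.5118,.0604,-.0245+.0188,94.5)
E
```

```text
clock: 15.07
position: [0.5116, 0.0604, 0.0796]
eef_rot: [-3.139, -0.126, 0.005]
force: [0.1, -0.1, -0.6]
finger_gap: 0.217
grip_force: 15.0
travel [ 0.05  0.   10.41] dr z 0.002 (travel is before the turn) tilt [-0.003  0.   ] pos [0.5116 0.0604 0.0796] t 15.07
```

```bash
python3 -m crank '[{"travel":[0,0,2.5],"dr":[0,0,0]},{"travel":[0,0,2.5],"dr":[0,0,0]},{"travel":[0,0,2],"dr":[0,0,0]},{"travel":[0,0,1.5],"dr":[0,0,0]},{"travel":[0,0,1],"dr":[0,0,0]},{"travel":[0,0,0.5],"dr":[0,0,0]},{"travel":[0,0,0.2],"dr":[0,0,0]},{"travel":[0,0,0.2],"dr":[0,0,0]},{"travel":[0,0,0],"dr":[0,0,0]},{"travel":[0,0,0],"dr":[0,0,0]}]'
python3 -m crank '[{"travel":[0,0,0],"dr":[0,0,0]},{"travel":[0,0,0],"dr":[0,0,0]},{"travel":[0,0,0],"dr":[0,0,0]},{"travel":[0,0,0],"dr":[0,0,0]}]' 3
python3 -m crank '[{"travel":[0,0,-1],"dr":[0,0,0]},{"travel":[0,0,-2],"dr":[0,0,0]},{"travel":[0,0,-3],"dr":[0,0,0]},{"travel":[0,0,-3],"dr":[0,0,0]},{"travel":[0,0,-3],"dr":[0,0,0]},{"travel":[0,0,-3],"dr":[0,0,0]},{"travel":[0,0,-2],"dr":[0,0,0]},{"travel":[0,0,0],"dr":[0,0,0]},{"travel":[0,0,0],"dr":[0,0,0]},{"travel":[0,0,0],"dr":[0,0,0]}]'
python3 - <<'E'
from h import *
f,P=find("side"); cv2.imwrite("pics/s4.png",f["color"])
box(P,0,374,240,16)
E
```

```text
clock: 15.9
position: [0.5132, 0.0605, -0.0222]
eef_rot: [3.139, 0.124, 0.002]
force: [0.4, -0.7, -0.4]
finger_gap: 0.21
grip_force: 15.0
clock: 16.23
position: [0.5129, 0.0604, -0.0226]
eef_rot: [3.139, 0.124, 0.001]
force: [-0.6, -0.6, -0.3]
finger_gap: 0.324
grip_force: 0.0
clock: 17.07
position: [0.5119, 0.0604, 0.1466]
eef_rot: [3.139, 0.124, -0.002]
force: [-0.1, 0.8, -0.6]
finger_gap: 0.322
grip_force: 0.0
side 0.69 [282. 221.  81.  68.] c [515.7  32.1] size [135.1 142.5] longdir deg 94.3 ztop 28.0 4539
side 0.49 [266. 220.  11.  31.] c [514.3  60.2] size [54.5 18.9] longdir deg 4.1 ztop 19.6 269
(374, 240) c [ 503.9 -135.8] size [19.5 53.4] longdir 162.4 z [11.1 15.2 17.4] 270
```

View pics/s4.png

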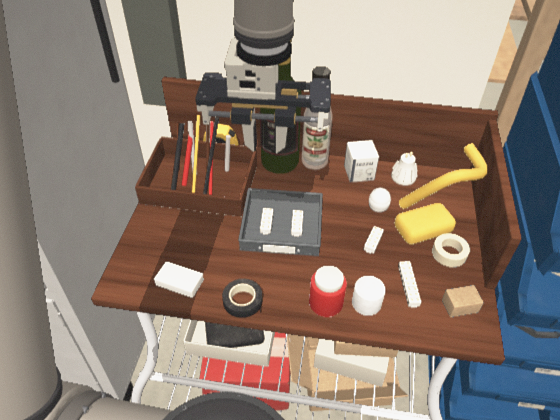

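Both strips lie flat in the tray at (266,220) and (297,222), tops about 19 mm above the table. The third is unmoved at (374,240), and the gripper is clear.

```bash
python3 -c "
from cell import workorder
print(workorder.sign_off())"
```

```text
the job is handed in; nothing more can be done
None
```

Two short strips lie flat side by side in the tray, the third is where it started on the table, and the job was handed in at about 17 s of the 58 s; no verdict came back.

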